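# Knock the stuck die insert up out of its nest

### The arm

A 6-joint arm with a two-finger parallel gripper is mounted at the origin on the work surface. World frame = base frame: x ahead of the robot, y to its left, z up, the work surface at z = 0. Lengths are in mm, angles in rad, forces in N, time in s.
With the tool pointing down it reaches from about 150 to 775 mm from the base axis. Payload 6.1 kg.
Tool frame: the origin (TCP) lies between the finger pads; the fingertips stand bot.tcp_to_tips ahead of it and the grasp point (between the pads) lies 2 mm behind it (bot.tcp_to_tips is the distance from the TCP to the fingertips, in mm); z points along the fingers, y is the line along which they close (so a half turn about z gives the same grasp; the last joint's range is limited). The gripper opens to 85 mm and grips with 20 to 120 N. Pads are 22 mm wide; open, the fingers measure 114 mm over their backs; the gripper's body (76 mm by 85 mm) begins 54 mm behind the grasp point. The pads swing forward as they close: fully open they stand 13 mm farther back than shut.
Start: joints at [-1.211, 0.126, -0.04, 1.405, 0, 1.571], TCP at [184.838, -491.369, 248.295] pointing down, gripper open.
Joint ranges: [-2.72, 2.72], [-0.95, 1.95], [-1.27, 1.35], [-1.78, 2.02], [-1.46, 1.47], [-3.14, 3.14]. Speed limits (rad/s): [2.39, 2.39, 3.01, 3.14, 3.14, 3.14].

### API

Orientations are given as a 3x3 rotation matrix whose columns are the frame's x, y, z axes.
In Python, from bench import status, eyes, job, nets, bot gives the robot as it stands.
- The arm moves only by the tool servo_tool, never from a script. Its argument "deltas" is a list of rows, each an object of numbers: "tx", "ty", "tz": the shift along the world's x, y, z in mm; "wx", "wy", "wz": the turn, a rotation vector about the world's x, y, z in degrees; "jaw": the opening, from -1 (shut) to 1 (fully open). In form: [{"tx": .., "ty": .., "tz": .., "wx": .., "wy": .., "wz": .., "jaw": ..}, ...]. A call has exactly 10 rows; each row shifts and turns the commanded pose from where the row before left it; what a row does not reach is not made up. A row lasts 1/8 s, in which the tool goes at most 62.5 mm and 10.7 degrees, less where a joint would pass 70% of its speed; a pose out of reach is approached as far as the arm can. A call with a gripper value outside its range is refused whole. The fingers move at their own pace and stop on an object; "grip_force" is the grip in N (left out, the last holds). Time passes only in rows, so rows that do not move let the fingers close, or fill a call up. It gives the time, the measured TCP pose, the force, the opening and the grip force at its end, in the units of the state.
- status.sense(): the state, without advancing time (a new reading comes with each control period).
- eyes.camera(name): name is "scene" or "top" or "wrist"; returns (picture, depth): 400x640x3 uint8, blue, green, red; 400x640 float32, mm along the optical axis (not along the pixel's ray), 0 where there is no reading.
- eyes.camera_info(name): a dict with "intrinsics" (3x3 intrinsics, pixels), "eye" and "rotation" of the camera in the world; the wrist camera has in their place "hand_eye" (4x4, takes a point from camera to tool coordinates, whose origin is the TCP and whose axes are the flange's). Camera axes: x right, y down, z forward; pixel columns grow to the right and rows downward; lengths in mm; the calibration is good to about 2 mm. A picture is of the moment at which its call begins: read the wrist's pose just before it. camera_info takes no time and is no camera call.
- job.close_job(): hands the job in; it is judged then, once.
Trained networks look in the newest picture that a camera, given by its name, has taken for a name from the list of things; names that differ only in an ending like _2 or _b are one class to them, and where a whole thing is asked for, a point or a joint stands for the part that bears it (a point fixed in the world has none). Each returns a list of dicts, best first, with "confidence" (0 to 1); they miss things now and then, are a little off and sometimes report something else, mostly with a low value. They report only what shows in the picture. A call takes as long as a camera call. They do not tell look-alikes from the thing itself.
- nets.masks_of(target, camera): "region" (400x640 bool, what is visible of it) and "extent" ([left, top, right, bottom] in pixels, round what is visible of it).
- nets.pinpoint(target, camera): "centre" ([column, row] in pixels: a listed point, or the origin of a listed thing).
The state is a dict: "clock": time; "joints": joint angles; "joint_velocities": joint speeds; "joint_torque": joint torques, N m; "tcp_pos": TCP position; "ee_rot": TCP orientation; "wrist_force": force on the tool from outside, world axes, zero at the start; "wrist_torque": the same for the moment, N m; "grip_width": opening from 0.0 (shut) to 1.0 (fully open); "grasp_force": force on a finger pad.
Only numpy, scipy, OpenCV 4.12 (cv2) and the standard library are available. Lean on these libraries where they do the work, as an engineer would, in place of code of your own. Each camera call takes 0.05 s, during which the arm holds its last target. There are 200 camera calls.

### The job

The square steel die insert is stuck down in the pocket of the die block. Take the C-shaped knockout tool, bring its pin under the block and push it up through the knockout hole, gently and feeling for the hole, which lies off-centre, until about half of the insert stands above the plate, still upright in its pocket; never push it right out. Then draw the tool out and stand it gently back upright on the bench, clear of the block, leaving everything else where it is.

Things in the scene. Friction and masses are not known exactly. Their poses are not given: they have to be found in the camera images.
- die_block: Die block, bolted down: an aluminium plate 64 mm (x) by 140 (y), top 113 and underside 85 mm above the bench, on two grey legs; foot flanges reach 95 mm from the middle. Origin on the bench under the pocket axis, z up. Tunnel below along x, open at both ends, 112 mm wide, 75 high under the bottom plate. Pressing on the block with over 30 N counts as forcing it.
- pocket_mouth (a point): Centre of the square pocket's mouth at the plate's top: 37 by 37 mm, 28 deep; spring plungers in its walls grip the insert at any height. Its floor is a steel bottom plate 46 mm square, 10 thick, underside 75 mm above the bench, with a vertical round hole 15.5 mm wide. The hole's axis lies 5.5 mm off the pocket axis, each time in another direction: feel for it.
- insert_center (a point): Centre of the stuck die insert: steel block 36 by 36 mm, 26 mm high, with a solid flat underside. It starts on the pocket floor, underside 85 mm and top 111 mm above the bench, 2 mm below the plate's top. About 5 to 12 N from below move it; it slides with friction and stays where it is left. Over 40 N counts as forcing it.
- insert: The same stuck insert, about 0.16 kg; origin at the centre of its underside.
- grip (a point): Middle of the upright black handle of the loose knockout tool, 178 mm above the tool's underside: the place to grasp. The handle is 18 mm wide (tool y) by 24 mm (tool x), from 152 to 197 mm above the underside. Axes: z up the handle, x towards the open mouth of the C, which at the start points roughly away from the robot.
- knockout: The tool: a C of aluminium arms on a dark steel foot, 0.3 to 0.55 kg, standing upright; origin on the underside, on the common axis of pin and handle. Foot plate x -61 to +61 mm, 50 wide, 10 thick, with a counterweight 14 mm high on it at x 39 to 61, so that it hangs balanced from the handle; spine x -61 to -51 mm, 24 wide; upper arm 140 to 152 mm above the underside.
- pin_tip (a point): Top of the tool's upright pin, 12 mm in diameter with a 1 mm chamfer, 36 mm long, standing on the foot; its top is 46 mm above the tool's underside, straight below the handle (132 mm below point grip).
- spare_insert_center (a point): Centre of a spare die insert of the same kind lying on the bench, 36 by 36 by 26 mm; bystander.
- tape_roll: Roll of clear tape lying flat, 90 mm across, 48 mm high, origin under its centre; bystander.
- screwdriver: Screwdriver lying on the bench; bystander.
- pen_cup: Black cup 72 mm across, 90 mm high, origin under its centre; bystander.
- small_carton: Small carton 110 by 80 by 60 mm high, origin under its centre; bystander.
- eyelet_tin: Round steel tin 54 mm across, 30 mm high, origin under its centre; bystander.
There are look-alikes about, which are no part of the job. What is shaped like the insert but red is not meant.

How it is judged (in metres and radians):
On the way:
1. the insert is being pushed up off the pocket floor by the knockout tool's pin (z of insert_center in the frame of die_block above 0.103 m and contact force between knockout and insert above 1 N and horizontal distance between pin_tip and pocket_mouth below 0.012 m), for 0.1 s.
At the end, for the whole second after the job is handed in: Insert: 8 to 18 mm of it above the plate, upright within 0.15 rad, within 4 mm of the pocket axis, at rest. Tool: released, at rest on its foot on the bench (grip 170 to 184 mm high), upright within 0.08 rad, its axis over 110 mm from the block's axis, not touching the block (z of insert_center in the frame of die_block between 0.108 and 0.118 m and angle between insert_center's own z axis and vertical below 0.15 rad and horizontal distance between insert_center and pocket_mouth below 0.004 m and linear speed of each of insert, knockout below 0.01 m/s and height (world z) of grip between 0.17 and 0.184 m and angle between grip's own z axis and vertical below 0.08 rad and horizontal distance between grip and die_block above 0.11 m and contact force between knockout and die_block below 0.3 N).
It fails at once if the tool presses on the die block with more than 30 N or on the insert with more than 40 N (contact force between knockout and die_block above 30 N or contact force between knockout and insert above 40 N).
It fails at once if the insert is pushed out of its pocket (raised more than 24 mm) or tipped (z of insert_center in the frame of die_block above 0.122 m or angle between insert_center's own z axis and vertical above 0.3 rad).
It fails at once if the fingers or arm touch the insert (contact force between any of the fingers, the arm and insert above 0.5 N).
It fails at once if the tool is dropped or banged down (faster than 0.45 m/s within 22 mm of the bench) or tipped over ((linear speed of knockout above 0.45 m/s and height (world z) of grip below 0.2 m) or angle between grip's own z axis and vertical above 0.5 rad).
It fails at once if a bystander is moved more than 30 mm (distance of any of spare_insert_center, tape_roll, screwdriver, pen_cup, small_carton, eyelet_tin from where it was at the start of the episode above 0.03 m).
It also fails if it takes over 72 s, if anything falls off the work surface, if the arm or the gripper's body presses on something with over 40 N, if the wrist force passes 120 N, or if a joint passes its speed limit or range.

## Working session

There is one attempt and no reset: what is moved stays moved. The work goes in short steps, Python scripts to look and compute and a tool call to move; the robot and the scene stay as the last step left them, time stands still between calls to the robot, and variables do not carry over. Pictures are saved under pics/ and viewed, at most 10 in all, crops included, and the job is handed in when it is done.

Besides the shell and the picture viewer there is one more tool, called as name(argument=value, ...) on one line, values as JSON. servo_tool: Moves the arm, as the interface text tells. Its arguments: {"type":"object","properties":{"deltas":{"type":"array"},"grip_force":{"type":"number"}},"required":["deltas"]}

```bash
mkdir -p pics; ls
cat > h.py <<'E'
import numpy as np, cv2
from bench import status, eyes, job, nets, bot
def deproj(cam,uv,depth=None,z=None):
    i=eyes.camera_info(cam);K=np.array(i["intrinsics"])
    r=np.linalg.inv(K)@np.array([uv[0],uv[1],1.])
    if "eye" in i: R=np.array(i["rotation"]);e=np.array(i["eye"])
    else:
        s=status.sense();H=np.array(i["hand_eye"]);E=np.array(s["ee_rot"])
        R=E@H[:3,:3];e=E@H[:3,3]+np.array(s["tcp_pos"])
    d=R@r
    t=depth if depth is not None else (z-e[2])/d[2]
    return e+t*d
E
python3 - <<'E'
from h import *
for c in("scene","top"):
    p,d=eyes.camera(c); cv2.imwrite(f"pics/{c}0.png",p); np.save(f"{c}0.npy",d)
    for t,z in(("die_block",0),("pocket_mouth",113),("insert_center",98),("grip",178),("knockout",0),("pin_tip",46),("spare_insert_center",13),("tape_roll",0),("screwdriver",8),("pen_cup",0),("small_carton",0),("eyelet_tin",0)):
        for r in nets.pinpoint(t,c)[:3]:
            if r["confidence"]>.2: print(c,t,np.round(r["centre"]),round(r["confidence"],2),deproj(c,r["centre"],z=z).round())
print(bot.tcp_to_tips,status.sense()["clock"],np.round(status.sense()["ee_rot"],2))
E
```

```text
pics
scene die_block [252. 274.] 0.87 [ 638. -218.    0.]
scene pocket_mouth [250. 250.] 0.71 [ 644. -209.  113.]
scene insert_center [270. 322.] 0.83 [ 825. -256.   98.]
scene insert_center [249. 258.] 0.66 [ 652. -219.   98.]
scene insert_center [228. 323.] 0.54 [ 775. -331.   98.]
scene grip [379. 164.] 0.88 [634. 196. 178.]
scene grip [172. 307.] 0.68 [ 722. -414.  178.]
scene grip [371. 196.] 0.37 [714. 103. 178.]
scene pin_tip [374. 196.] 0.81 [632. 198.  46.]
scene spare_insert_center [344. 258.] 0.78 [743.   8.  13.]
scene tape_roll [429. 179.] 0.61 [647. 425.   0.]
scene tape_roll [170. 306.] 0.54 [ 604. -429.    0.]
scene screwdriver [295. 207.] 0.84 [508.  -5.   8.]
scene pen_cup [172. 305.] 0.86 [ 602. -424.    0.]
scene small_carton [398. 148.] 0.85 [474. 447.   0.]
scene eyelet_tin [323. 239.] 0.9 [650.   2.   0.]
top die_block [393. 196.] 0.82 [ 660. -218.    0.]
top die_block [465. 210.] 0.75 [ 617. -432.    0.]
top pocket_mouth [401. 192.] 0.63 [ 651. -217.  113.]
top pocket_mouth [396. 194.] 0.58 [ 644. -205.  113.]
top pocket_mouth [164. 256.] 0.47 [475. 414. 113.]
top insert_center [402. 157.] 0.74 [ 754. -225.   98.]
top insert_center [430. 172.] 0.59 [ 711. -303.   98.]
top insert_center [400. 196.] 0.53 [ 643. -217.   98.]
top grip [246. 190.] 0.96 [641. 193. 178.]
top knockout [257. 201.] 0.66 [640. 190.   0.]
top spare_insert_center [313. 168.] 0.7 [741.  24.  13.]
top tape_roll [178. 198.] 0.74 [647. 424.   0.]
top screwdriver [321. 248.] 0.92 [502.  -1.   8.]
top pen_cup [463. 210.] 0.73 [ 618. -426.    0.]
top small_carton [168. 257.] 0.62 [474. 443.   0.]
top eyelet_tin [320. 199.] 0.8 [649.   2.   0.]
17.0 1.3 [[ 0.94  0.35  0.  ]
 [ 0.35 -0.94 -0.  ]
 [ 0.    0.   -1.  ]]
```

View pics/scene0.png

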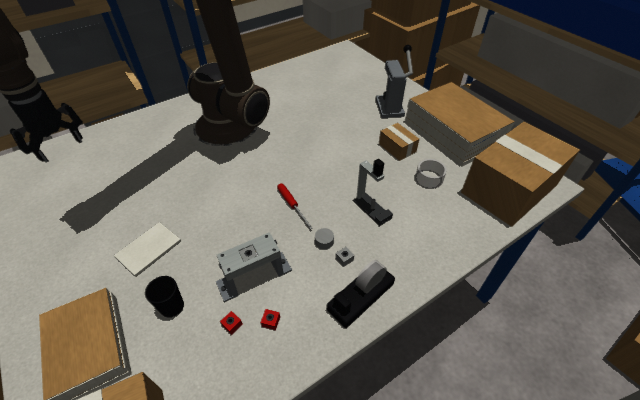

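View pics/top0.png

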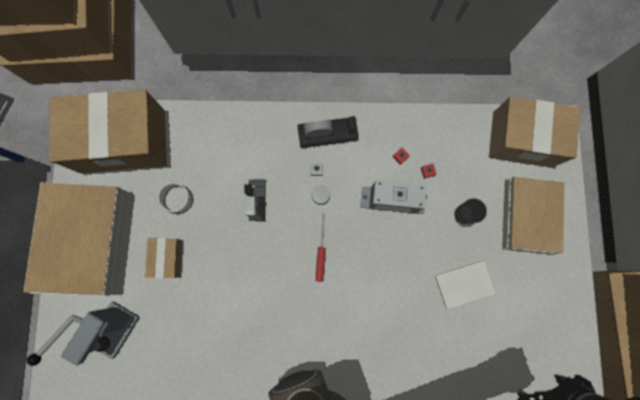

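Scene: the tool stands at top (257,200) / scene (375,190), with its mouth pointing away. The block is at top (400,194) / scene (250,262). Possible mix-ups:
- **Insert:** the grey one in the pocket at top (401,193) is the target. The red ones at top (402,156) and (430,171), and the spare at (317,169), are not.
- **Tool:** the lever press at top (95,330) is not it.

Next I'll view the block from the wrist on the way, then the tool.

servo_tool(deltas=[{"tx": 40,"ty": 28,"tz": 20,"wz": -3},{"tx": 45,"ty": 32,"tz": 20,"wz": -3},{"tx": 45,"ty": 32,"tz": 20,"wz": -3},{"tx": 45,"ty": 32,"tz": 20,"wz": -3},{"tx": 45,"ty": 32,"tz": 20,"wz": -3},{"tx": 45,"ty": 32,"tz": 10,"wz": -3},{"tx": 45,"ty": 32,"tz": 0,"wz": -2.5},{"tx": 45,"ty": 32},{"tx": 35,"ty": 20},{}])

```text
validation failed for argument at $.de...
```

Run:
```python
from h import *
s=status.sense();print(np.round(s["tcp_pos"]),np.round(s["ee_rot"],2).tolist(),s["clock"])
p,d=eyes.camera("wrist");cv2.imwrite("pics/w0.png",p);np.save("w0.npy",d)
i=eyes.camera_info("wrist");print(np.round(i["hand_eye"],2),np.round(i["intrinsics"]))
for t,z in(("die_block",0),("pocket_mouth",113),("insert_center",98)):
  for r in nets.pinpoint(t,"wrist")[:2]:print(t,np.round(r["centre"]),r["confidence"],deproj("wrist",r["centre"],z=z).round(1))
# plate top points from depth
K=np.array(i["intrinsics"]);H=np.array(i["hand_eye"]);E=np.array(s["ee_rot"])
v,u=np.mgrid[:400,:640];P=np.stack([(u-K[0,2])/K[0,0]*d,(v-K[1,2])/K[1,1]*d,d],-1)
W=(P@H[:3,:3].T+H[:3,3])@E.T+np.array(s["tcp_pos"])
m=(d>0)&(abs(W[...,2]-113)<6);m=cv2.morphologyEx(m.astype(np.uint8),cv2.MORPH_OPEN,np.ones((3,3)))
n,l,st,c=cv2.connectedComponentsWithStats(m)
for k in np.argsort(-st[1:,4])[:2]+1: print(st[k],cv2.minAreaRect(W[l==k][:,:2].astype(np.float32)),W[l==k][:,2].mean())
# tool yaw from top depth
d=np.load("top0.npy");i=eyes.camera_info("top");K=np.array(i["intrinsics"])
P=np.stack([(u-K[0,2])/K[0,0]*d,(v-K[1,2])/K[1,1]*d,d],-1);W=P@np.array(i["rotation"]).T+np.array(i["eye"])
near=(d>0)&(np.hypot(W[...,0]-640,W[...,1]-192)<110)
for a,b in((5,14),(5,30),(140,160),(185,205)):
  q=W[near&(W[...,2]>a)&(W[...,2]<b)][:,:2]
  if len(q)>4: print(a,len(q),cv2.minAreaRect(q.astype(np.float32)))
```

```text
[ 185. -491.  248.] [[0.94, 0.35, 0.0], [0.35, -0.94, -0.0], [0.0, 0.0, -1.0]] 1.3
[[  -0.     -0.96   -0.27   66.88]
 [   1.     -0.      0.      0.58]
 [  -0.     -0.27    0.96 -125.48]
 [   0.      0.      0.      1.  ]] [[318.   0. 320.]
 [  0. 318. 195.]
 [  0.   0.   1.]]
5 350 ((638.7274169921875, 190.54019165039062), (211.27735900878906, 167.96351623535156), 13.421416282653809)
5 493 ((638.7274169921875, 190.54019165039062), (211.27735900878906, 167.96351623535156), 13.421416282653809)
140 219 ((620.9925537109375, 188.0661163330078), (77.26094055175781, 24.967649459838867), 1.5049550533294678)
185 73 ((642.5611572265625, 187.95806884765625), (22.714908599853516, 16.559188842773438), 2.2313919067382812)
```

View pics/w0.png

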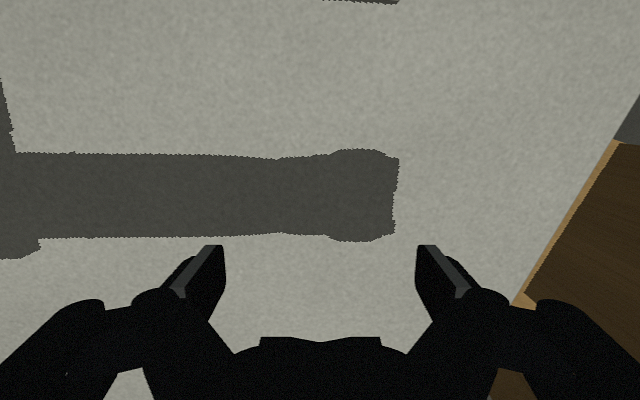

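The picture shows only bench and the arm's shadow, because the move was refused. I'll resend it with all keys filled in.

servo_tool(deltas=[{"tx": 40,"ty": 28,"tz": 20,"wx": 0,"wy": 0,"wz": -3,"jaw": 1},{"tx": 45,"ty": 32,"tz": 20,"wx": 0,"wy": 0,"wz": -3,"jaw": 1},{"tx": 45,"ty": 32,"tz": 20,"wx": 0,"wy": 0,"wz": -3,"jaw": 1},{"tx": 45,"ty": 32,"tz": 20,"wx": 0,"wy": 0,"wz": -3,"jaw": 1},{"tx": 45,"ty": 32,"tz": 20,"wx": 0,"wy": 0,"wz": -3,"jaw": 1},{"tx": 45,"ty": 32,"tz": 10,"wx": 0,"wy": 0,"wz": -3,"jaw": 1},{"tx": 45,"ty": 32,"tz": 0,"wx": 0,"wy": 0,"wz": -2.5,"jaw": 1},{"tx": 45,"ty": 32,"tz": 0,"wx": 0,"wy": 0,"wz": 0,"jaw": 1},{"tx": 35,"ty": 20,"tz": 0,"wx": 0,"wy": 0,"wz": 0,"jaw": 1},{"tx": 0,"ty": 0,"tz": 0,"wx": 0,"wy": 0,"wz": 0,"jaw": 1}])

```text
clock: 2.75
tcp_pos: [577.0, -217.7, 356.7]
ee_rot: [[1.0, 0.006, -0.002], [0.006, -1.0, 0.001], [-0.002, -0.001, -1.0]]
wrist_force: [-0.1, -0.3, -1.1]
grip_width: 0.995
grasp_force: 0.0
```

```bash
cat > look.py <<'E'
from h import *
def cloud(s,d,cam="wrist"):
    i=eyes.camera_info(cam);K=np.array(i["intrinsics"]);H=np.array(i["hand_eye"]);E=np.array(s["ee_rot"])
    v,u=np.mgrid[:400,:640];P=np.stack([(u-K[0,2])/K[0,0]*d,(v-K[1,2])/K[1,1]*d,d],-1)
    return (P@H[:3,:3].T+H[:3,3])@E.T+np.array(s["tcp_pos"])
def rects(W,d,z,tol=5,k=2,minpx=60):
    m=((d>0)&(abs(W[...,2]-z)<tol)).astype(np.uint8);m=cv2.morphologyEx(m,cv2.MORPH_OPEN,np.ones((3,3)))
    n,l,st,c=cv2.connectedComponentsWithStats(m)
    for j in (np.argsort(-st[1:,4])+1)[:k]:
        if st[j,4]>minpx: print(z,st[j],np.round(sum([list(x) if isinstance(x,tuple) else [x] for x in cv2.minAreaRect(W[l==j][:,:2].astype(np.float32))],[]),1),W[l==j][:,2].mean().round(1))
E
python3 - <<'E'
from look import *
s=status.sense();print(np.round(s["tcp_pos"]),np.round(s["ee_rot"],2).tolist(),s["clock"])
p,d=eyes.camera("wrist");cv2.imwrite("pics/w1.png",p)
for t,z in(("die_block",0),("pocket_mouth",113),("insert_center",98)):
  for r in nets.pinpoint(t,"wrist")[:2]:print(t,np.round(r["centre"]),r["confidence"],deproj("wrist",r["centre"],z=z).round(1))
W=cloud(s,d);rects(W,d,113);rects(W,d,111,1.2)
E
```

```text
[ 577. -218.  357.] [[1.0, 0.01, -0.0], [0.01, -1.0, 0.0], [-0.0, -0.0, -1.0]] 2.75
pocket_mouth [185. 198.] 0.38 [536.2 -58.1 113. ]
insert_center [321. 107.] 0.61 [ 642.3 -222.4   98. ]
insert_center [396.  38.] 0.57 [ 715.9 -305.2   98. ]
113 [ 252   69  133   72 7456] [ 645.6 -216.5  147.9   64.1   84.5] 112.6
111 [302  87  32  38 579] [ 645.8 -216.    36.5   37.6   84.5] 111.0
111 [322  90  14  19 162] [ 6.529e+02 -2.279e+02  1.930e+01  1.450e+01  3.000e-01] 110.9
```

View pics/w1.png

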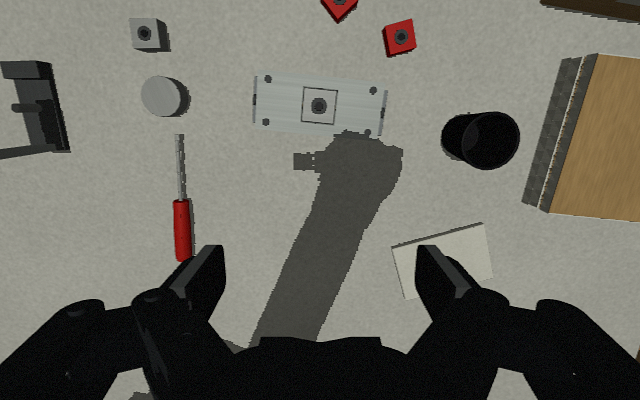

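The wrist view shows the block at (320,105), with the grey insert in its pocket at (319,105). The red look-alikes are outside at (400,37) and (340,5). Block centre is (645.7, -216.3), yaw about -5.5°. Next is the tool.

servo_tool(deltas=[{"tx": 3,"ty": 45,"tz": 0,"wx": 0,"wy": 0,"wz": 0,"jaw": 1},{"tx": 3,"ty": 50,"tz": 0,"wx": 0,"wy": 0,"wz": 0,"jaw": 1},{"tx": 3,"ty": 50,"tz": 0,"wx": 0,"wy": 0,"wz": 0,"jaw": 1},{"tx": 3,"ty": 50,"tz": 0,"wx": 0,"wy": 0,"wz": 0,"jaw": 1},{"tx": 3,"ty": 50,"tz": 0,"wx": 0,"wy": 0,"wz": 0,"jaw": 1},{"tx": 3,"ty": 50,"tz": 0,"wx": 0,"wy": 0,"wz": 0,"jaw": 1},{"tx": 3,"ty": 50,"tz": 0,"wx": 0,"wy": 0,"wz": 0,"jaw": 1},{"tx": 2,"ty": 40,"tz": 0,"wx": 0,"wy": 0,"wz": 0,"jaw": 1},{"tx": 0,"ty": 20,"tz": 0,"wx": 0,"wy": 0,"wz": 0,"jaw": 1},{"tx": 0,"ty": 0,"tz": 0,"wx": 0,"wy": 0,"wz": 0,"jaw": 1}])

```text
clock: 4.2
tcp_pos: [604.9, 103.0, 358.2]
ee_rot: [[0.99, 0.14, -0.01], [0.14, -0.988, 0.063], [-0.001, -0.064, -0.998]]
wrist_force: [-0.4, 0.3, -0.1]
grip_width: 1.0
grasp_force: 0.0
```

Run:
```python
from look import *
s=status.sense();print(np.round(s["tcp_pos"]),np.round(s["ee_rot"],3).tolist(),s["clock"],s["wrist_force"])
p,d=eyes.camera("wrist");cv2.imwrite("pics/w2.png",p)
for t,z in(("grip",178),("knockout",0)):
  for r in nets.pinpoint(t,"wrist")[:2]:print(t,np.round(r["centre"]),r["confidence"],deproj("wrist",r["centre"],z=z).round(1))
W=cloud(s,d);rects(W,d,197,4);rects(W,d,152,4);rects(W,d,24,3);rects(W,d,10,3)
```

```text
[605. 103. 358.] [[0.99, 0.14, -0.01], [0.14, -0.988, 0.063], [-0.001, -0.064, -0.998]] 4.2 [-0.44396726  0.2687713  -0.11545621]
grip [252. 128.] 0.67 [641.6 184.1 178. ]
knockout [285. 122.] 0.73 [640.5 182.1   0. ]
197 [235 115  20  29 530] [641.4 186.7  23.9  18.3   1.7] 196.5
152 [ 243  110   27   75 1164] [618.7 186.   77.2  24.5   1.4] 151.7
24 [373 229  25  58 640] [456.1  -1.4  20.1  98.9  87.7] 24.2
24 [265  75  36  20 603] [691.2 188.   22.   50.    1.6] 23.7
10 [ 266   92   35   72 1804] [630.4 186.1  99.6  49.8   1.6] 9.8
10 [488 122  32  46 673] [ 653.  -134.3   26.8   63.2   84.3] 8.6
```

View pics/w2.png

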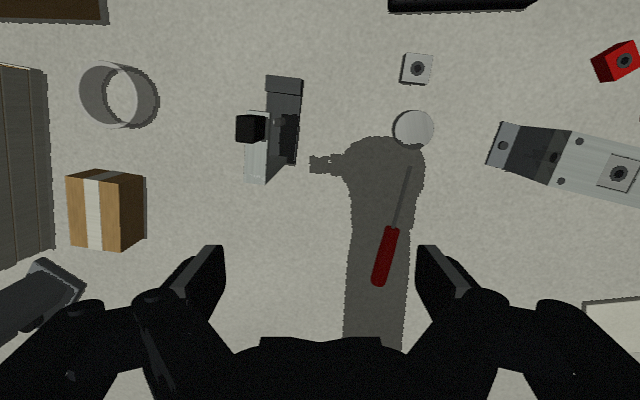

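The wrist view shows the knockout tool at (265,130): black handle at (250,128), spine nearer the robot, mouth facing away. Origin is (641.3, 186.6), yaw 1.6°. The last move ran into the speed limit, so I'll correct the pose while moving above the handle.

servo_tool(deltas=[{"tx": 5,"ty": 12,"tz": -10,"wx": -0.5,"wy": -0.1,"wz": -1,"jaw": 1},{"tx": 5,"ty": 12,"tz": -15,"wx": -0.6,"wy": -0.1,"wz": -1,"jaw": 1},{"tx": 5,"ty": 12,"tz": -15,"wx": -0.6,"wy": -0.1,"wz": -1,"jaw": 1},{"tx": 5,"ty": 12,"tz": -15,"wx": -0.6,"wy": -0.1,"wz": -1,"jaw": 1},{"tx": 5,"ty": 12,"tz": -15,"wx": -0.6,"wy": -0.1,"wz": -1,"jaw": 1},{"tx": 5,"ty": 12,"tz": -15,"wx": -0.6,"wy": -0.1,"wz": -1,"jaw": 1},{"tx": 6,"ty": 12,"tz": -15,"wx": 0,"wy": 0,"wz": -0.5,"jaw": 1},{"tx": 0,"ty": 0,"tz": 0,"wx": 0,"wy": 0,"wz": 0,"jaw": 1},{"tx": 0,"ty": 0,"tz": 0,"wx": 0,"wy": 0,"wz": 0,"jaw": 1},{"tx": 0,"ty": 0,"tz": 0,"wx": 0,"wy": 0,"wz": 0,"jaw": 1}])

```text
clock: 5.6
tcp_pos: [651.4, 116.5, 259.3]
ee_rot: [[0.988, 0.153, -0.007], [0.154, -0.987, 0.056], [0.002, -0.057, -0.998]]
wrist_force: [0.5, 0.0, -0.4]
grip_width: 1.002
grasp_force: 0.0
```

Run:
```python
from h import *
s=status.sense();print(np.round(s["joints"],3),np.round(s["tcp_pos"],1),np.round(s["ee_rot"],3).tolist())
print([x for x in dir(bot) if x[0]!='_'])
```

```text
[0.153 0.397 0.335 1.507 0.057 3.141] [651.4 116.5 259.3] [[0.988, 0.153, -0.007], [0.154, -0.987, 0.056], [0.002, -0.057, -0.998]]
['Unreachable', 'tcp_to_tips']
```

Joint 6 is at its limit, so I'll use the half-turn grasp.

servo_tool(deltas=[{"tx": 0,"ty": 0,"tz": 2,"wx": 0,"wy": 0,"wz": 5,"jaw": 1},{"tx": 0,"ty": 0,"tz": 0,"wx": -1.6,"wy": -0.2,"wz": 5,"jaw": 1},{"tx": 0,"ty": 5,"tz": 0,"wx": -1.6,"wy": -0.2,"wz": 8,"jaw": 1},{"tx": -1,"ty": 8,"tz": 0,"wx": 0,"wy": 0,"wz": 10,"jaw": 1},{"tx": -1,"ty": 10,"tz": 0,"wx": 0,"wy": 0,"wz": 10,"jaw": 1},{"tx": -2,"ty": 10,"tz": 0,"wx": 0,"wy": 0,"wz": 10,"jaw": 1},{"tx": -2,"ty": 10,"tz": 0,"wx": 0,"wy": 0,"wz": 10,"jaw": 1},{"tx": -2,"ty": 10,"tz": 0,"wx": 0,"wy": 0,"wz": 10,"jaw": 1},{"tx": -2,"ty": 10,"tz": 0,"wx": 0,"wy": 0,"wz": 10,"jaw": 1},{"tx": 0,"ty": 7,"tz": 0,"wx": 0,"wy": 0,"wz": 10,"jaw": 1}])

```text
clock: 6.85
tcp_pos: [641.2, 186.9, 261.2]
ee_rot: [[-0.125, 0.992, 0.001], [0.992, 0.125, -0.011], [-0.011, -0.001, -1.0]]
wrist_force: [0.1, -0.1, 0.4]
grip_width: 1.0
grasp_force: 0.0
```

servo_tool(deltas=[{"tx": 0,"ty": 0,"tz": 0,"wx": 0,"wy": 0,"wz": 10,"jaw": 1},{"tx": 0,"ty": 0,"tz": 0,"wx": 0,"wy": 0,"wz": 10,"jaw": 1},{"tx": 0,"ty": 0,"tz": 0,"wx": 0,"wy": 0,"wz": 10,"jaw": 1},{"tx": 0,"ty": 0,"tz": 0,"wx": 0,"wy": 0,"wz": 10,"jaw": 1},{"tx": 0,"ty": 0,"tz": 0,"wx": 0,"wy": 0,"wz": 10,"jaw": 1},{"tx": 0,"ty": 0,"tz": 0,"wx": 0,"wy": 0,"wz": 10,"jaw": 1},{"tx": 0,"ty": 0,"tz": 0,"wx": 0,"wy": 0,"wz": 10,"jaw": 1},{"tx": 0,"ty": 0,"tz": 0,"wx": 0,"wy": 0,"wz": 10,"jaw": 1},{"tx": 0,"ty": 0,"tz": 0,"wx": 0,"wy": 0,"wz": 4,"jaw": 1},{"tx": 0,"ty": 0,"tz": 0,"wx": 0,"wy": 0,"wz": 0,"jaw": 1}])

```text
clock: 8.1
tcp_pos: [641.3, 186.4, 261.1]
ee_rot: [[-1.0, -0.013, 0.013], [-0.013, 1.0, -0.001], [-0.013, -0.002, -1.0]]
wrist_force: [0.4, 0.8, 0.2]
grip_width: 0.999
grasp_force: 0.0
```

servo_tool(deltas=[{"tx": 0,"ty": 0,"tz": -10,"wx": 0,"wy": 0.7,"wz": 0.9,"jaw": 1},{"tx": 0,"ty": 0,"tz": -20,"wx": 0,"wy": 0,"wz": 0,"jaw": 1},{"tx": 0,"ty": 0,"tz": -20,"wx": 0,"wy": 0,"wz": 0,"jaw": 1},{"tx": 0,"ty": 0,"tz": -20,"wx": 0,"wy": 0,"wz": 0,"jaw": 1},{"tx": 0,"ty": 0,"tz": -13,"wx": 0,"wy": 0,"wz": 0,"jaw": 1},{"tx": 0,"ty": 0,"tz": 0,"wx": 0,"wy": 0,"wz": 0,"jaw": 1},{"tx": 0,"ty": 0,"tz": 0,"wx": 0,"wy": 0,"wz": 0,"jaw": 0.0},{"tx": 0,"ty": 0,"tz": 0,"wx": 0,"wy": 0,"wz": 0,"jaw": -0.4},{"tx": 0,"ty": 0,"tz": 0,"wx": 0,"wy": 0,"wz": 0,"jaw": -1},{"tx": 0,"ty": 0,"tz": 0,"wx": 0,"wy": 0,"wz": 0,"jaw": -1}], grip_force=70)

```text
clock: 9.35
tcp_pos: [641.5, 186.8, 177.9]
ee_rot: [[-1.0, -0.03, 0.0], [-0.03, 1.0, -0.001], [-0.0, -0.001, -1.0]]
wrist_force: [0.2, 0.3, -4.2]
grip_width: 0.201
grasp_force: 68.2
```

servo_tool(deltas=[{"tx": 0,"ty": 0,"tz": 5,"wx": 0,"wy": 0,"wz": 0,"jaw": -1},{"tx": 0,"ty": 0,"tz": 15,"wx": 0,"wy": 0,"wz": 0,"jaw": -1},{"tx": -5,"ty": -5,"tz": 20,"wx": 0,"wy": 0,"wz": 0,"jaw": -1},{"tx": -10,"ty": -20,"tz": 20,"wx": 0,"wy": 0,"wz": -1,"jaw": -1},{"tx": -15,"ty": -30,"tz": 15,"wx": 0,"wy": 0,"wz": -1,"jaw": -1},{"tx": -15,"ty": -35,"tz": 5,"wx": 0,"wy": 0,"wz": -1,"jaw": -1},{"tx": -15,"ty": -35,"tz": 0,"wx": 0,"wy": 0,"wz": -1,"jaw": -1},{"tx": -15,"ty": -35,"tz": 0,"wx": 0,"wy": 0,"wz": -1,"jaw": -1},{"tx": -15,"ty": -35,"tz": 0,"wx": 0,"wy": 0,"wz": -1,"jaw": -1},{"tx": -15,"ty": -35,"tz": 0,"wx": 0,"wy": 0,"wz": -1,"jaw": -1}])

```text
clock: 10.6
tcp_pos: [534.8, -45.5, 258.5]
ee_rot: [[-0.996, 0.094, -0.0], [0.094, 0.996, -0.002], [-0.0, -0.002, -1.0]]
wrist_force: [0.3, -0.3, -4.6]
grip_width: 0.199
grasp_force: 68.8
```

servo_tool(deltas=[{"tx": -10,"ty": -35,"tz": 0,"wx": 0,"wy": 0,"wz": 0,"jaw": -1},{"tx": -10,"ty": -35,"tz": 0,"wx": 0,"wy": 0,"wz": 0,"jaw": -1},{"tx": 0,"ty": -35,"tz": 0,"wx": 0,"wy": 0,"wz": 0,"jaw": -1},{"tx": 0,"ty": -30,"tz": 0,"wx": 0,"wy": 0,"wz": 0,"jaw": -1},{"tx": 0,"ty": -20,"tz": 0,"wx": 0,"wy": 0,"wz": 0,"jaw": -1},{"tx": 0,"ty": -6,"tz": -15,"wx": 0,"wy": 0,"wz": 0,"jaw": -1},{"tx": 0,"ty": 0,"tz": -15,"wx": 0,"wy": 0,"wz": 0,"jaw": -1},{"tx": 0,"ty": 0,"tz": -15,"wx": 0,"wy": 0,"wz": 0,"jaw": -1},{"tx": 0,"ty": 0,"tz": -10,"wx": 0,"wy": 0,"wz": 0,"jaw": -1},{"tx": 0,"ty": 0,"tz": 0,"wx": 0,"wy": 0,"wz": 0,"jaw": -1}])

```text
clock: 11.85
tcp_pos: [515.8, -203.7, 201.1]
ee_rot: [[-0.996, 0.091, -0.003], [0.091, 0.996, -0.001], [0.003, -0.001, -1.0]]
wrist_force: [-0.4, -0.5, -4.6]
grip_width: 0.205
grasp_force: 68.8
```

Run:
```python
from h import *
s=status.sense();print(np.round(s["joints"],3),np.round(s["tcp_pos"],1),np.round(s["ee_rot"],4).tolist(),s["wrist_force"],s["wrist_torque"],s["grasp_force"])
p,d=eyes.camera("top");q,_=eyes.camera("scene");cv2.imwrite("pics/c1.png",np.vstack([cv2.resize(p[120:260,260:480],None,fx=2,fy=2),cv2.resize(q[150:350,180:400],None,fx=2,fy=2)[:300]]))
```

```text
[-0.375  0.187 -0.07   1.316 -0.002 -0.284] [ 515.8 -203.7  201.1] [[-0.9958, 0.0911, -0.0029], [0.0911, 0.9958, -0.0007], [0.0028, -0.001, -1.0]] [-0.36384379 -0.50969896 -4.64215089] [0.06197268 0.01299836 0.04148619] 68.78025770187378
```

View pics/c1.png

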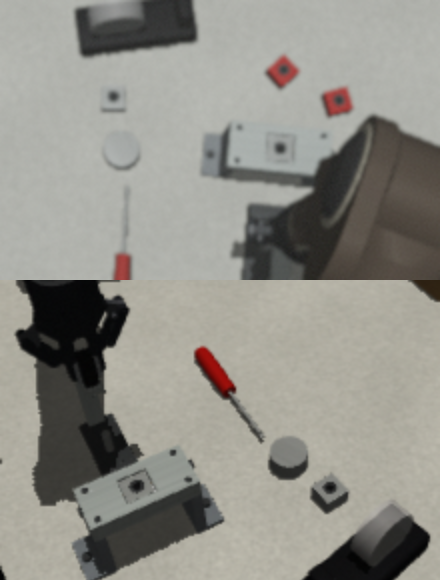

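The crops show the tool aligned in front of the block, with its foot at (270,240) in the top crop. The block is at (280,148), and nothing has moved. Now I'll enter the tunnel.

servo_tool(deltas=[{"tx": 8,"ty": -0.8,"tz": -6,"wx": 0,"wy": 0,"wz": -0.3,"jaw": -1},{"tx": 14,"ty": -1.3,"tz": -5,"wx": 0,"wy": 0,"wz": 0,"jaw": -1},{"tx": 15,"ty": -1.5,"tz": 0,"wx": 0,"wy": 0,"wz": 0,"jaw": -1},{"tx": 15,"ty": -1.5,"tz": 0,"wx": 0,"wy": 0,"wz": 0,"jaw": -1},{"tx": 15,"ty": -1.5,"tz": 0,"wx": 0,"wy": 0,"wz": 0,"jaw": -1},{"tx": 15,"ty": -1.5,"tz": 0,"wx": 0,"wy": 0,"wz": 0,"jaw": -1},{"tx": 15,"ty": -1.5,"tz": 0,"wx": 0,"wy": 0,"wz": 0,"jaw": -1},{"tx": 15,"ty": -1.5,"tz": 0,"wx": 0,"wy": 0,"wz": 0,"jaw": -1},{"tx": 15,"ty": -1.5,"tz": 0,"wx": 0,"wy": 0,"wz": 0,"jaw": -1},{"tx": 3,"ty": 0,"tz": 0,"wx": 0,"wy": 0,"wz": 0,"jaw": -1}])

```text
clock: 13.2
tcp_pos: [647.6, -217.1, 190.6]
ee_rot: [[-0.995, 0.097, -0.001], [0.097, 0.995, -0.001], [0.001, -0.001, -1.0]]
wrist_force: [-0.9, 0.5, -4.6]
grip_width: 0.2
grasp_force: 68.9
```

servo_tool(deltas=[{"tx": 0,"ty": 0,"tz": 5,"wx": 0,"wy": 0,"wz": 0,"jaw": -1},{"tx": 0,"ty": 0,"tz": 5,"wx": 0,"wy": 0,"wz": 0,"jaw": -1},{"tx": 0,"ty": 0,"tz": 3,"wx": 0,"wy": 0,"wz": 0,"jaw": -1},{"tx": 0,"ty": 0,"tz": 1,"wx": 0,"wy": 0,"wz": 0,"jaw": -1},{"tx": 0,"ty": 0,"tz": 0,"wx": 0,"wy": 0,"wz": 0,"jaw": -1},{"tx": 0,"ty": 0,"tz": 0,"wx": 0,"wy": 0,"wz": 0,"jaw": -1},{"tx": 0,"ty": 0,"tz": 0,"wx": 0,"wy": 0,"wz": 0,"jaw": -1},{"tx": 0,"ty": 0,"tz": 0,"wx": 0,"wy": 0,"wz": 0,"jaw": -1},{"tx": 0,"ty": 0,"tz": 0,"wx": 0,"wy": 0,"wz": 0,"jaw": -1},{"tx": 0,"ty": 0,"tz": 0,"wx": 0,"wy": 0,"wz": 0,"jaw": -1}])

```text
clock: 14.45
tcp_pos: [646.2, -217.1, 205.3]
ee_rot: [[-0.995, 0.097, -0.001], [0.097, 0.995, -0.001], [0.001, -0.002, -1.0]]
wrist_force: [0.1, -1.3, -3.9]
grip_width: 0.201
grasp_force: 68.8
```

servo_tool(deltas=[{"tx": 0,"ty": 0.8,"tz": 0.5,"wx": 0,"wy": 0,"wz": 0,"jaw": -1},{"tx": 0,"ty": 0,"tz": 0.5,"wx": 0,"wy": 0,"wz": 0,"jaw": -1},{"tx": 0,"ty": 0,"tz": 0.5,"wx": 0,"wy": 0,"wz": 0,"jaw": -1},{"tx": 0,"ty": 0,"tz": 0.5,"wx": 0,"wy": 0,"wz": 0,"jaw": -1},{"tx": 0,"ty": 0,"tz": 0.5,"wx": 0,"wy": 0,"wz": 0,"jaw": -1},{"tx": 0,"ty": 0,"tz": 0,"wx": 0,"wy": 0,"wz": 0,"jaw": -1},{"tx": 0,"ty": 0,"tz": 0,"wx": 0,"wy": 0,"wz": 0,"jaw": -1},{"tx": 0,"ty": 0,"tz": 0,"wx": 0,"wy": 0,"wz": 0,"jaw": -1},{"tx": 0,"ty": 0,"tz": 0,"wx": 0,"wy": 0,"wz": 0,"jaw": -1},{"tx": 0,"ty": 0,"tz": 0,"wx": 0,"wy": 0,"wz": 0,"jaw": -1}])

```text
clock: 15.7
tcp_pos: [646.0, -216.2, 207.1]
ee_rot: [[-0.995, 0.097, -0.002], [0.097, 0.995, -0.001], [0.002, -0.001, -1.0]]
wrist_force: [1.1, -0.0, -16.8]
grip_width: 0.201
grasp_force: 68.5
```

Contact with the bottom plate at TCP z of about 207, with roughly 12 N. Now I'll feel around the 5.5 mm circle.

servo_tool(deltas=[{"tx": 0,"ty": 0,"tz": -1.5,"wx": 0,"wy": 0,"wz": 0,"jaw": -1},{"tx": 2.7,"ty": 0,"tz": 0,"wx": 0,"wy": 0,"wz": 0,"jaw": -1},{"tx": 2.6,"ty": 0,"tz": 0,"wx": 0,"wy": 0,"wz": 0,"jaw": -1},{"tx": 0,"ty": 0,"tz": 0,"wx": 0,"wy": 0,"wz": 0,"jaw": -1},{"tx": 0,"ty": 0,"tz": 0.5,"wx": 0,"wy": 0,"wz": 0,"jaw": -1},{"tx": 0,"ty": 0,"tz": 0.5,"wx": 0,"wy": 0,"wz": 0,"jaw": -1},{"tx": 0,"ty": 0,"tz": 0.5,"wx": 0,"wy": 0,"wz": 0,"jaw": -1},{"tx": 0,"ty": 0,"tz": 0,"wx": 0,"wy": 0,"wz": 0,"jaw": -1},{"tx": 0,"ty": 0,"tz": 0,"wx": 0,"wy": 0,"wz": 0,"jaw": -1},{"tx": 0,"ty": 0,"tz": 0,"wx": 0,"wy": 0,"wz": 0,"jaw": -1}])

```text
clock: 16.95
tcp_pos: [651.5, -216.2, 207.0]
ee_rot: [[-0.995, 0.097, -0.002], [0.097, 0.995, -0.001], [0.002, -0.001, -1.0]]
wrist_force: [2.3, -0.6, -18.6]
grip_width: 0.2
grasp_force: 68.5
```

servo_tool(deltas=[{"tx": 0,"ty": 0,"tz": -1.5,"wx": 0,"wy": 0,"wz": 0,"jaw": -1},{"tx": -0.5,"ty": 1.6,"tz": 0,"wx": 0,"wy": 0,"wz": 0,"jaw": -1},{"tx": -0.5,"ty": 1.6,"tz": 0,"wx": 0,"wy": 0,"wz": 0,"jaw": -1},{"tx": 0,"ty": 0,"tz": 0,"wx": 0,"wy": 0,"wz": 0,"jaw": -1},{"tx": 0,"ty": 0,"tz": 0.5,"wx": 0,"wy": 0,"wz": 0,"jaw": -1},{"tx": 0,"ty": 0,"tz": 0.5,"wx": 0,"wy": 0,"wz": 0,"jaw": -1},{"tx": 0,"ty": 0,"tz": 0.5,"wx": 0,"wy": 0,"wz": 0,"jaw": -1},{"tx": 0,"ty": 0,"tz": 0,"wx": 0,"wy": 0,"wz": 0,"jaw": -1},{"tx": 0,"ty": 0,"tz": 0,"wx": 0,"wy": 0,"wz": 0,"jaw": -1},{"tx": 0,"ty": 0,"tz": 0,"wx": 0,"wy": 0,"wz": 0,"jaw": -1}])

```text
clock: 18.2
tcp_pos: [650.7, -214.1, 207.0]
ee_rot: [[-0.995, 0.098, -0.001], [0.098, 0.995, -0.004], [0.001, -0.004, -1.0]]
wrist_force: [3.2, -4.7, -17.6]
grip_width: 0.202
grasp_force: 68.6
```

servo_tool(deltas=[{"tx": 0,"ty": 0,"tz": -3,"wx": 0,"wy": 0,"wz": 0,"jaw": -1},{"tx": -1.4,"ty": 1,"tz": 0,"wx": 0,"wy": 0,"wz": 0,"jaw": -1},{"tx": -1.4,"ty": 1,"tz": 0,"wx": 0,"wy": 0,"wz": 0,"jaw": -1},{"tx": 0,"ty": 0,"tz": 0,"wx": 0,"wy": 0,"wz": 0,"jaw": -1},{"tx": 0,"ty": 0,"tz": 1,"wx": 0,"wy": 0,"wz": 0,"jaw": -1},{"tx": 0,"ty": 0,"tz": 1,"wx": 0,"wy": 0,"wz": 0,"jaw": -1},{"tx": 0,"ty": 0,"tz": 0.5,"wx": 0,"wy": 0,"wz": 0,"jaw": -1},{"tx": 0,"ty": 0,"tz": 0.5,"wx": 0,"wy": 0,"wz": 0,"jaw": -1},{"tx": 0,"ty": 0,"tz": 0,"wx": 0,"wy": 0,"wz": 0,"jaw": -1},{"tx": 0,"ty": 0,"tz": 0,"wx": 0,"wy": 0,"wz": 0,"jaw": -1}])

```text
clock: 19.45
tcp_pos: [647.6, -211.1, 206.9]
ee_rot: [[-0.995, 0.097, -0.002], [0.097, 0.995, -0.001], [0.002, -0.001, -1.0]]
wrist_force: [2.2, -0.1, -14.3]
grip_width: 0.203
grasp_force: 69.6
```

servo_tool(deltas=[{"tx": 0,"ty": 0,"tz": -3,"wx": 0,"wy": 0,"wz": 0,"jaw": -1},{"tx": -1.7,"ty": 0,"tz": 0,"wx": 0,"wy": 0,"wz": 0,"jaw": -1},{"tx": -1.7,"ty": 0,"tz": 0,"wx": 0,"wy": 0,"wz": 0,"jaw": -1},{"tx": 0,"ty": 0,"tz": 0,"wx": 0,"wy": 0,"wz": 0,"jaw": -1},{"tx": 0,"ty": 0,"tz": 1,"wx": 0,"wy": 0,"wz": 0,"jaw": -1},{"tx": 0,"ty": 0,"tz": 1,"wx": 0,"wy": 0,"wz": 0,"jaw": -1},{"tx": 0,"ty": 0,"tz": 0.5,"wx": 0,"wy": 0,"wz": 0,"jaw": -1},{"tx": 0,"ty": 0,"tz": 0.5,"wx": 0,"wy": 0,"wz": 0,"jaw": -1},{"tx": 0,"ty": 0,"tz": 0,"wx": 0,"wy": 0,"wz": 0,"jaw": -1},{"tx": 0,"ty": 0,"tz": 0,"wx": 0,"wy": 0,"wz": 0,"jaw": -1}])

```text
clock: 20.7
tcp_pos: [644.2, -211.1, 206.9]
ee_rot: [[-0.995, 0.097, -0.002], [0.097, 0.995, -0.001], [0.002, -0.001, -1.0]]
wrist_force: [1.6, -0.3, -13.7]
grip_width: 0.199
grasp_force: 69.5
```

servo_tool(deltas=[{"tx": 0,"ty": 0,"tz": -3,"wx": 0,"wy": 0,"wz": 0,"jaw": -1},{"tx": -1.4,"ty": -1,"tz": 0,"wx": 0,"wy": 0,"wz": 0,"jaw": -1},{"tx": -1.4,"ty": -1,"tz": 0,"wx": 0,"wy": 0,"wz": 0,"jaw": -1},{"tx": 0,"ty": 0,"tz": 0,"wx": 0,"wy": 0,"wz": 0,"jaw": -1},{"tx": 0,"ty": 0,"tz": 1,"wx": 0,"wy": 0,"wz": 0,"jaw": -1},{"tx": 0,"ty": 0,"tz": 1,"wx": 0,"wy": 0,"wz": 0,"jaw": -1},{"tx": 0,"ty": 0,"tz": 0.5,"wx": 0,"wy": 0,"wz": 0,"jaw": -1},{"tx": 0,"ty": 0,"tz": 0.5,"wx": 0,"wy": 0,"wz": 0,"jaw": -1},{"tx": 0,"ty": 0,"tz": 0,"wx": 0,"wy": 0,"wz": 0,"jaw": -1},{"tx": 0,"ty": 0,"tz": 0,"wx": 0,"wy": 0,"wz": 0,"jaw": -1}])

```text
clock: 21.95
tcp_pos: [641.4, -213.0, 206.9]
ee_rot: [[-0.995, 0.097, -0.002], [0.097, 0.995, -0.001], [0.002, -0.001, -1.0]]
wrist_force: [1.6, -0.2, -13.0]
grip_width: 0.203
grasp_force: 69.5
```

servo_tool(deltas=[{"tx": 0,"ty": 0,"tz": -3,"wx": 0,"wy": 0,"wz": 0,"jaw": -1},{"tx": -0.5,"ty": -1.6,"tz": 0,"wx": 0,"wy": 0,"wz": 0,"jaw": -1},{"tx": -0.5,"ty": -1.6,"tz": 0,"wx": 0,"wy": 0,"wz": 0,"jaw": -1},{"tx": 0,"ty": 0,"tz": 0,"wx": 0,"wy": 0,"wz": 0,"jaw": -1},{"tx": 0,"ty": 0,"tz": 1,"wx": 0,"wy": 0,"wz": 0,"jaw": -1},{"tx": 0,"ty": 0,"tz": 1,"wx": 0,"wy": 0,"wz": 0,"jaw": -1},{"tx": 0,"ty": 0,"tz": 0.5,"wx": 0,"wy": 0,"wz": 0,"jaw": -1},{"tx": 0,"ty": 0,"tz": 0.5,"wx": 0,"wy": 0,"wz": 0,"jaw": -1},{"tx": 0,"ty": 0,"tz": 0,"wx": 0,"wy": 0,"wz": 0,"jaw": -1},{"tx": 0,"ty": 0,"tz": 0,"wx": 0,"wy": 0,"wz": 0,"jaw": -1}])

```text
clock: 23.2
tcp_pos: [640.4, -216.2, 206.9]
ee_rot: [[-0.995, 0.097, -0.002], [0.097, 0.995, -0.001], [0.002, -0.001, -1.0]]
wrist_force: [2.3, -0.8, -13.1]
grip_width: 0.199
grasp_force: 69.5
```

servo_tool(deltas=[{"tx": 0,"ty": 0,"tz": -3,"wx": 0,"wy": 0,"wz": 0,"jaw": -1},{"tx": 0.5,"ty": -1.6,"tz": 0,"wx": 0,"wy": 0,"wz": 0,"jaw": -1},{"tx": 0.5,"ty": -1.6,"tz": 0,"wx": 0,"wy": 0,"wz": 0,"jaw": -1},{"tx": 0,"ty": 0,"tz": 0,"wx": 0,"wy": 0,"wz": 0,"jaw": -1},{"tx": 0,"ty": 0,"tz": 1,"wx": 0,"wy": 0,"wz": 0,"jaw": -1},{"tx": 0,"ty": 0,"tz": 1,"wx": 0,"wy": 0,"wz": 0,"jaw": -1},{"tx": 0,"ty": 0,"tz": 0.5,"wx": 0,"wy": 0,"wz": 0,"jaw": -1},{"tx": 0,"ty": 0,"tz": 0.5,"wx": 0,"wy": 0,"wz": 0,"jaw": -1},{"tx": 0,"ty": 0,"tz": 0,"wx": 0,"wy": 0,"wz": 0,"jaw": -1},{"tx": 0,"ty": 0,"tz": 0,"wx": 0,"wy": 0,"wz": 0,"jaw": -1}])

```text
clock: 24.45
tcp_pos: [641.4, -219.4, 207.1]
ee_rot: [[-0.995, 0.097, -0.002], [0.097, 0.995, -0.001], [0.002, -0.001, -1.0]]
wrist_force: [1.4, -0.1, -12.1]
grip_width: 0.2
grasp_force: 69.8
```

servo_tool(deltas=[{"tx": 0,"ty": 0,"tz": -3,"wx": 0,"wy": 0,"wz": 0,"jaw": -1},{"tx": 1.4,"ty": -1,"tz": 0,"wx": 0,"wy": 0,"wz": 0,"jaw": -1},{"tx": 1.4,"ty": -1,"tz": 0,"wx": 0,"wy": 0,"wz": 0,"jaw": -1},{"tx": 0,"ty": 0,"tz": 0,"wx": 0,"wy": 0,"wz": 0,"jaw": -1},{"tx": 0,"ty": 0,"tz": 1,"wx": 0,"wy": 0,"wz": 0,"jaw": -1},{"tx": 0,"ty": 0,"tz": 1,"wx": 0,"wy": 0,"wz": 0,"jaw": -1},{"tx": 0,"ty": 0,"tz": 0.5,"wx": 0,"wy": 0,"wz": 0,"jaw": -1},{"tx": 0,"ty": 0,"tz": 0.5,"wx": 0,"wy": 0,"wz": 0,"jaw": -1},{"tx": 0,"ty": 0,"tz": 0,"wx": 0,"wy": 0,"wz": 0,"jaw": -1},{"tx": 0,"ty": 0,"tz": 0,"wx": 0,"wy": 0,"wz": 0,"jaw": -1}])

```text
clock: 25.7
tcp_pos: [644.3, -221.5, 207.8]
ee_rot: [[-0.995, 0.097, -0.001], [0.097, 0.995, -0.002], [0.001, -0.002, -1.0]]
wrist_force: [-0.5, -0.1, -5.6]
grip_width: 0.198
grasp_force: 70.7
```

At (644.3, -221.5) the tool rose with no load, so this is the hole. I'll raise it gently.

servo_tool(deltas=[{"tx": 0,"ty": 0,"tz": 0.4,"wx": 0,"wy": 0,"wz": 0,"jaw": -1},{"tx": 0,"ty": 0,"tz": 0.4,"wx": 0,"wy": 0,"wz": 0,"jaw": -1},{"tx": 0,"ty": 0,"tz": 0.4,"wx": 0,"wy": 0,"wz": 0,"jaw": -1},{"tx": 0,"ty": 0,"tz": 0.2,"wx": 0,"wy": 0,"wz": 0,"jaw": -1},{"tx": 0,"ty": 0,"tz": 0,"wx": 0,"wy": 0,"wz": 0,"jaw": -1},{"tx": 0,"ty": 0,"tz": 0,"wx": 0,"wy": 0,"wz": 0,"jaw": -1},{"tx": 0,"ty": 0,"tz": 0,"wx": 0,"wy": 0,"wz": 0,"jaw": -1},{"tx": 0,"ty": 0,"tz": 0,"wx": 0,"wy": 0,"wz": 0,"jaw": -1},{"tx": 0,"ty": 0,"tz": 0,"wx": 0,"wy": 0,"wz": 0,"jaw": -1},{"tx": 0,"ty": 0,"tz": 0,"wx": 0,"wy": 0,"wz": 0,"jaw": -1}])

```text
clock: 26.95
tcp_pos: [644.4, -221.5, 209.2]
ee_rot: [[-0.995, 0.097, -0.001], [0.097, 0.995, -0.002], [0.001, -0.002, -1.0]]
wrist_force: [-0.1, 0.6, -4.7]
grip_width: 0.201
grasp_force: 70.7
```

servo_tool(deltas=[{"tx": 0,"ty": 0,"tz": 1.2,"wx": 0,"wy": 0,"wz": 0,"jaw": -1},{"tx": 0,"ty": 0,"tz": 1.2,"wx": 0,"wy": 0,"wz": 0,"jaw": -1},{"tx": 0,"ty": 0,"tz": 1.2,"wx": 0,"wy": 0,"wz": 0,"jaw": -1},{"tx": 0,"ty": 0,"tz": 1.2,"wx": 0,"wy": 0,"wz": 0,"jaw": -1},{"tx": 0,"ty": 0,"tz": 1.2,"wx": 0,"wy": 0,"wz": 0,"jaw": -1},{"tx": 0,"ty": 0,"tz": 0.7,"wx": 0,"wy": 0,"wz": 0,"jaw": -1},{"tx": 0,"ty": 0,"tz": 0.5,"wx": 0,"wy": 0,"wz": 0,"jaw": -1},{"tx": 0,"ty": 0,"tz": 0.5,"wx": 0,"wy": 0,"wz": 0,"jaw": -1},{"tx": 0,"ty": 0,"tz": 0.5,"wx": 0,"wy": 0,"wz": 0,"jaw": -1},{"tx": 0,"ty": 0,"tz": 0.5,"wx": 0,"wy": 0,"wz": 0,"jaw": -1}])

```text
clock: 28.2
tcp_pos: [644.2, -221.4, 217.1]
ee_rot: [[-0.995, 0.097, -0.002], [0.097, 0.995, -0.001], [0.002, -0.001, -1.0]]
wrist_force: [1.4, -0.9, -10.1]
grip_width: 0.2
grasp_force: 70.2
```

servo_tool(deltas=[{"tx": 0,"ty": 0,"tz": 0.6,"wx": 0,"wy": 0,"wz": 0,"jaw": -1},{"tx": 0,"ty": 0,"tz": 0.6,"wx": 0,"wy": 0,"wz": 0,"jaw": -1},{"tx": 0,"ty": 0,"tz": 0.6,"wx": 0,"wy": 0,"wz": 0,"jaw": -1},{"tx": 0,"ty": 0,"tz": 0.6,"wx": 0,"wy": 0,"wz": 0,"jaw": -1},{"tx": 0,"ty": 0,"tz": 0.6,"wx": 0,"wy": 0,"wz": 0,"jaw": -1},{"tx": 0,"ty": 0,"tz": 0.6,"wx": 0,"wy": 0,"wz": 0,"jaw": -1},{"tx": 0,"ty": 0,"tz": 0.6,"wx": 0,"wy": 0,"wz": 0,"jaw": -1},{"tx": 0,"ty": 0,"tz": 0.6,"wx": 0,"wy": 0,"wz": 0,"jaw": -1},{"tx": 0,"ty": 0,"tz": 0,"wx": 0,"wy": 0,"wz": 0,"jaw": -1},{"tx": 0,"ty": 0,"tz": 0,"wx": 0,"wy": 0,"wz": 0,"jaw": -1}])

```text
clock: 29.45
tcp_pos: [644.4, -221.5, 222.9]
ee_rot: [[-0.995, 0.097, -0.001], [0.097, 0.995, -0.002], [0.001, -0.002, -1.0]]
wrist_force: [0.6, -1.3, -11.0]
grip_width: 0.203
grasp_force: 69.5
```

servo_tool(deltas=[{"tx": 0,"ty": 0,"tz": 1,"wx": 0,"wy": 0,"wz": 0,"jaw": -1},{"tx": 0,"ty": 0,"tz": 1,"wx": 0,"wy": 0,"wz": 0,"jaw": -1},{"tx": 0,"ty": 0,"tz": 1,"wx": 0,"wy": 0,"wz": 0,"jaw": -1},{"tx": 0,"ty": 0,"tz": 1,"wx": 0,"wy": 0,"wz": 0,"jaw": -1},{"tx": 0,"ty": 0,"tz": 1,"wx": 0,"wy": 0,"wz": 0,"jaw": -1},{"tx": 0,"ty": 0,"tz": 1,"wx": 0,"wy": 0,"wz": 0,"jaw": -1},{"tx": 0,"ty": 0,"tz": 1,"wx": 0,"wy": 0,"wz": 0,"jaw": -1},{"tx": 0,"ty": 0,"tz": 1,"wx": 0,"wy": 0,"wz": 0,"jaw": -1},{"tx": 0,"ty": 0,"tz": 0.8,"wx": 0,"wy": 0,"wz": 0,"jaw": -1},{"tx": 0,"ty": 0,"tz": 0,"wx": 0,"wy": 0,"wz": 0,"jaw": -1}])

```text
clock: 30.7
tcp_pos: [644.4, -221.5, 231.7]
ee_rot: [[-0.995, 0.097, -0.001], [0.097, 0.995, -0.002], [0.001, -0.002, -1.0]]
wrist_force: [-0.2, -1.9, -10.5]
grip_width: 0.201
grasp_force: 69.5
```

Run:
```python
from h import *
s=status.sense();print(s["clock"],np.round(s["tcp_pos"],1),np.round(s["wrist_force"],1))
q,d=eyes.camera("scene");cv2.imwrite("pics/s2.png",cv2.resize(q[190:330,180:320],None,fx=4,fy=4))
v,u=np.mgrid[:400,:640];i=eyes.camera_info("scene");K=np.array(i["intrinsics"])
P=np.stack([(u-K[0,2])/K[0,0]*d,(v-K[1,2])/K[1,1]*d,d],-1);W=P@np.array(i["rotation"]).T+np.array(i["eye"])
for r in(13,75):
  m=(d>0)&(np.hypot(W[...,0]-645.7,W[...,1]+216.3)<r)&(W[...,2]>105)&(W[...,2]<140)
  print(np.histogram(W[m][:,2],bins=np.arange(105,141,2)))
```

```text
30.7 [ 644.4 -221.5  231.7] [ -0.2  -1.9 -10.5]
(array([ 0,  0,  0,  0,  0,  0,  0,  0,  1, 22, 39, 15,  1,  0,  0,  0,  0]), array([105, 107, 109, 111, 113, 115, 117, 119, 121, 123, 125, 127, 129,
       131, 133, 135, 137, 139]))
(array([ 26,  28,  85, 435, 497, 107,  12,   8,  15,  66, 100,  30,   3,
         3,   0,   2,   1]), array([105, 107, 109, 111, 113, 115, 117, 119, 121, 123, 125, 127, 129,
       131, 133, 135, 137, 139]))
```

View pics/s2.png

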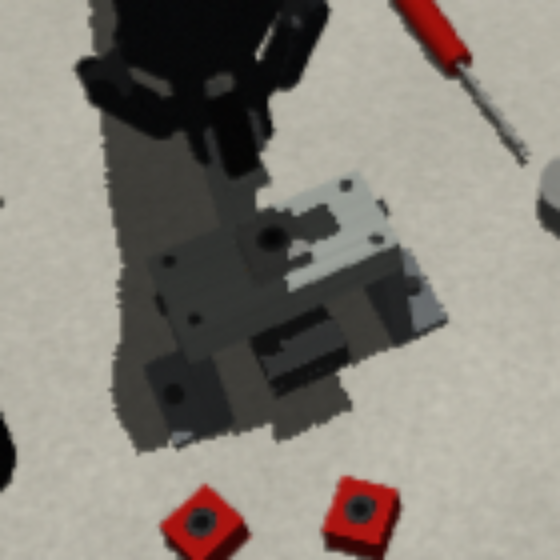

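The crop shows the insert at (270,235) standing upright with about 13 mm above the plate, matching the depth reading of a 126 mm top. The tool foot shows through the tunnel. Now I'll lower the tool and draw it out.

servo_tool(deltas=[{"tx": 0,"ty": 0,"tz": -1.5,"wx": 0,"wy": 0,"wz": 0,"jaw": -1},{"tx": 0,"ty": 0,"tz": -3,"wx": 0,"wy": 0,"wz": 0,"jaw": -1},{"tx": 0,"ty": 0,"tz": -5,"wx": 0,"wy": 0,"wz": 0,"jaw": -1},{"tx": 0,"ty": 0,"tz": -5,"wx": 0,"wy": 0,"wz": 0,"jaw": -1},{"tx": 0,"ty": 0,"tz": -5,"wx": 0,"wy": 0,"wz": 0,"jaw": -1},{"tx": 0,"ty": 0,"tz": -5,"wx": 0,"wy": 0,"wz": 0,"jaw": -1},{"tx": 0,"ty": 0,"tz": -5,"wx": 0,"wy": 0,"wz": 0,"jaw": -1},{"tx": 0,"ty": 0,"tz": -5,"wx": 0,"wy": 0,"wz": 0,"jaw": -1},{"tx": 0,"ty": 0,"tz": -5,"wx": 0,"wy": 0,"wz": 0,"jaw": -1},{"tx": 0,"ty": 0,"tz": -2.5,"wx": 0,"wy": 0,"wz": 0,"jaw": -1}])

```text
clock: 32.0
tcp_pos: [644.2, -221.5, 189.0]
ee_rot: [[-0.995, 0.097, -0.001], [0.097, 0.995, -0.001], [0.001, -0.001, -1.0]]
wrist_force: [0.8, 0.6, -5.5]
grip_width: 0.199
grasp_force: 70.6
```

servo_tool(deltas=[{"tx": -5,"ty": 0.5,"tz": 0,"wx": 0,"wy": 0,"wz": 0,"jaw": -1},{"tx": -12,"ty": 1.5,"tz": 0,"wx": 0,"wy": 0,"wz": 0,"jaw": -1},{"tx": -16,"ty": 2,"tz": 0,"wx": 0,"wy": 0,"wz": 0,"jaw": -1},{"tx": -18,"ty": 2,"tz": 0,"wx": 0,"wy": 0,"wz": 0,"jaw": -1},{"tx": -18,"ty": 2,"tz": 0,"wx": 0,"wy": 0,"wz": 0,"jaw": -1},{"tx": -18,"ty": 2,"tz": 0,"wx": 0,"wy": 0,"wz": 0,"jaw": -1},{"tx": -18,"ty": 2,"tz": 0,"wx": 0,"wy": 0,"wz": 0,"jaw": -1},{"tx": -18,"ty": 2,"tz": 0,"wx": 0,"wy": 0,"wz": 0,"jaw": -1},{"tx": -14,"ty": 2,"tz": 0,"wx": 0,"wy": 0,"wz": 0,"jaw": -1},{"tx": -5,"ty": 0,"tz": 0,"wx": 0,"wy": 0,"wz": 0,"jaw": -1}])

```text
clock: 33.25
tcp_pos: [501.4, -205.3, 190.0]
ee_rot: [[-0.995, 0.097, -0.0], [0.097, 0.995, -0.002], [0.0, -0.002, -1.0]]
wrist_force: [0.5, 0.3, -4.2]
grip_width: 0.201
grasp_force: 70.7
```

servo_tool(deltas=[{"tx": 0,"ty": 0,"tz": 0,"wx": 0,"wy": 0,"wz": 0,"jaw": -1},{"tx": 0,"ty": 0,"tz": -4,"wx": 0,"wy": 0,"wz": 0,"jaw": -1},{"tx": 0,"ty": 0,"tz": -3,"wx": 0,"wy": 0,"wz": 0,"jaw": -1},{"tx": 0,"ty": 0,"tz": -2,"wx": 0,"wy": 0,"wz": 0,"jaw": -1},{"tx": 0,"ty": 0,"tz": -1,"wx": 0,"wy": 0,"wz": 0,"jaw": -1},{"tx": 0,"ty": 0,"tz": -1,"wx": 0,"wy": 0,"wz": 0,"jaw": -1},{"tx": 0,"ty": 0,"tz": -0.5,"wx": 0,"wy": 0,"wz": 0,"jaw": -1},{"tx": 0,"ty": 0,"tz": 0,"wx": 0,"wy": 0,"wz": 0,"jaw": -1},{"tx": 0,"ty": 0,"tz": 0,"wx": 0,"wy": 0,"wz": 0,"jaw": -1},{"tx": 0,"ty": 0,"tz": 0,"wx": 0,"wy": 0,"wz": 0,"jaw": -1}])

```text
clock: 34.5
tcp_pos: [502.3, -205.5, 178.1]
ee_rot: [[-0.995, 0.097, -0.001], [0.097, 0.995, -0.002], [0.001, -0.002, -1.0]]
wrist_force: [-1.1, -0.4, -4.9]
grip_width: 0.203
grasp_force: 70.7
```

servo_tool(deltas=[{"tx": 0,"ty": 0,"tz": -0.3,"wx": 0,"wy": 0,"wz": 0,"jaw": -1},{"tx": 0,"ty": 0,"tz": -0.3,"wx": 0,"wy": 0,"wz": 0,"jaw": -1},{"tx": 0,"ty": 0,"tz": -0.2,"wx": 0,"wy": 0,"wz": 0,"jaw": -1},{"tx": 0,"ty": 0,"tz": 0,"wx": 0,"wy": 0,"wz": 0,"jaw": -1},{"tx": 0,"ty": 0,"tz": 0,"wx": 0,"wy": 0,"wz": 0,"jaw": -1},{"tx": 0,"ty": 0,"tz": 0,"wx": 0,"wy": 0,"wz": 0,"jaw": -1},{"tx": 0,"ty": 0,"tz": 0,"wx": 0,"wy": 0,"wz": 0,"jaw": -1},{"tx": 0,"ty": 0,"tz": 0,"wx": 0,"wy": 0,"wz": 0,"jaw": -1},{"tx": 0,"ty": 0,"tz": 0,"wx": 0,"wy": 0,"wz": 0,"jaw": -1},{"tx": 0,"ty": 0,"tz": 0,"wx": 0,"wy": 0,"wz": 0,"jaw": -1}])

```text
clock: 35.75
tcp_pos: [502.4, -205.5, 177.8]
ee_rot: [[-0.995, 0.097, -0.0], [0.097, 0.995, -0.002], [0.0, -0.002, -1.0]]
wrist_force: [-3.5, 2.1, 5.4]
grip_width: 0.2
grasp_force: 71.8
```

The foot is standing on the bench, so I'll release and retreat upwards.

servo_tool(deltas=[{"tx": 0,"ty": 0,"tz": 0.4,"wx": 0,"wy": 0,"wz": 0,"jaw": -1},{"tx": 0,"ty": 0,"tz": 0,"wx": 0,"wy": 0,"wz": 0,"jaw": -0.4},{"tx": 0,"ty": 0,"tz": 0,"wx": 0,"wy": 0,"wz": 0,"jaw": 0},{"tx": 0,"ty": 0,"tz": 0,"wx": 0,"wy": 0,"wz": 0,"jaw": 0.5},{"tx": 0,"ty": 0,"tz": 0,"wx": 0,"wy": 0,"wz": 0,"jaw": 0.5},{"tx": 0,"ty": 0,"tz": 0,"wx": 0,"wy": 0,"wz": 0,"jaw": 0.5},{"tx": 0,"ty": 0,"tz": 5,"wx": 0,"wy": 0,"wz": 0,"jaw": 0.5},{"tx": 0,"ty": 0,"tz": 15,"wx": 0,"wy": 0,"wz": 0,"jaw": 0.5},{"tx": 0,"ty": 0,"tz": 20,"wx": 0,"wy": 0,"wz": 0,"jaw": 0.5},{"tx": 0,"ty": 0,"tz": 20,"wx": 0,"wy": 0,"wz": 0,"jaw": 0.5}])

```text
clock: 37.0
tcp_pos: [502.5, -205.5, 239.4]
ee_rot: [[-0.995, 0.097, 0.0], [0.097, 0.995, -0.002], [-0.0, -0.002, -1.0]]
wrist_force: [0.3, 0.6, -0.3]
grip_width: 0.75
grasp_force: 0.0
```

servo_tool(deltas=[{"tx": 0,"ty": 0,"tz": 20,"wx": 0,"wy": 0,"wz": 0,"jaw": 0.5},{"tx": 0,"ty": 0,"tz": 20,"wx": 0,"wy": 0,"wz": 0,"jaw": 0.5},{"tx": 0,"ty": 0,"tz": 20,"wx": 0,"wy": 0,"wz": 0,"jaw": 0.5},{"tx": 0,"ty": 0,"tz": 20,"wx": 0,"wy": 0,"wz": 0,"jaw": 0.5},{"tx": -10,"ty": 20,"tz": 0,"wx": 0,"wy": 0,"wz": 0,"jaw": 0.5},{"tx": -10,"ty": 25,"tz": 0,"wx": 0,"wy": 0,"wz": 0,"jaw": 0.5},{"tx": -10,"ty": 25,"tz": 0,"wx": 0,"wy": 0,"wz": 0,"jaw": 0.5},{"tx": -10,"ty": 25,"tz": 0,"wx": 0,"wy": 0,"wz": 0,"jaw": 0.5},{"tx": 0,"ty": 20,"tz": 0,"wx": 0,"wy": 0,"wz": 0,"jaw": 0.5},{"tx": 0,"ty": 0,"tz": 0,"wx": 0,"wy": 0,"wz": 0,"jaw": 0.5}])

```text
clock: 38.25
tcp_pos: [462.3, -89.6, 319.0]
ee_rot: [[-0.995, 0.095, 0.001], [0.095, 0.995, -0.002], [-0.001, -0.002, -1.0]]
wrist_force: [0.3, 0.3, 0.2]
grip_width: 0.745
grasp_force: 0.0
```

Run:
```python
from h import *
q,d=eyes.camera("scene");cv2.imwrite("pics/s3.png",cv2.resize(q[130:350,110:380],None,fx=2.5,fy=2.5))
v,u=np.mgrid[:400,:640];i=eyes.camera_info("scene");K=np.array(i["intrinsics"])
P=np.stack([(u-K[0,2])/K[0,0]*d,(v-K[1,2])/K[1,1]*d,d],-1);W=P@np.array(i["rotation"]).T+np.array(i["eye"])
m=(d>0)&(np.hypot(W[...,0]-645.7,W[...,1]+216.3)<16)&(W[...,2]>105);print(np.median(W[m][:,2]),W[m].mean(0))
m=(d>0)&(np.hypot(W[...,0]-502,W[...,1]+205)<25)&(W[...,2]>185)&(W[...,2]<215);print(m.sum(),W[m].mean(0),status.sense()["clock"])
```

```text
125.37942229293265 [ 645.71113177 -216.47463611  125.59316773]
74 [ 507.53906444 -207.01435394  194.91430549] 38.3
```

View pics/s3.png

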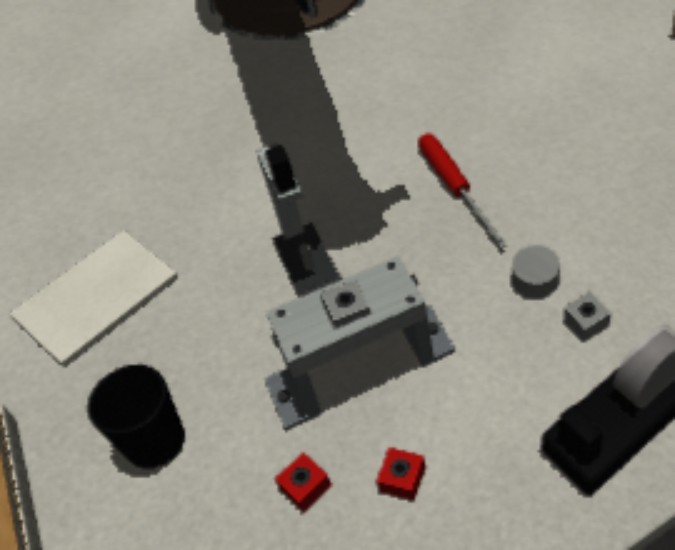

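The insert at (345,300) stands about 12.5 mm above the plate, upright. The tool stands free and upright at (285,200), about 140 mm from the block's axis, and the bystanders are where they were. I'm handing it in.

```bash
python3 -c "
from h import *
print(job.close_job())"
```

```text
the job is handed in; nothing more can be done
None
```

The job is handed in with no verdict returned: the insert stands upright about 12.5 mm above the plate, and the knockout tool is back upright on the bench about 140 mm from the block, with the bystanders in the final picture where they were.

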